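# Close the clay coin jar

## Task

Close the clay coin jar for the night: take its wooden lid from the sloping peg stand, set it upright on the jar's mouth, and turn it by its grip until you feel the lugs drop into the hidden notches and the lid lies flat on the ring; then let go of it. Leave the other wares on the counter where they are.

Things in the scene. Friction and masses are not known exactly. Their poses are not given: they have to be found in the camera images.
- lid: loose turned-wood jar lid, 0.2 to 0.35 kg. Origin: centre of the underside of its round flange (104 mm across, z 0 to 8 mm); z: the lid's axis, towards the grip; x: along the grip's length. At the start it leans on the stand: axis 50 degrees off vertical, pointing up and away from the robot (along the stand's +x), the grip's flat sides upright
- lid_grip (a point): middle of the lid's grip, 42 mm above the lid's origin, axes as the lid's. The grip is a flat wooden paddle standing across the flange: 48 mm long (x), 14 mm thick (y), from z 8 to 63 mm above the lid's origin
- lid_foot (a point): centre of the foot of the lid's pilot, 30 mm below the lid's origin, axes as the lid's. The pilot is round, 62 mm across, its foot tapered over the last 6 mm to 54 mm. Beside it, under the flange, are two lugs in line with the grip (towards the lid's +x and -x), each 22 mm wide, reaching 43 mm out from the axis and 9 mm below the flange
- jar: fixed clay coin jar, 138 mm across at the belly, 121 mm at the mouth, 105 mm tall; origin under its centre. A wooden ring fills its mouth, stuck fast at an angle that no pose here tells (nor the jar's yaw). The lid drops by its own weight if turned with fingers closed loosely round the grip (4 mm play); held tight it needs a light push. If one side hangs, rock it a little and press the grip's high end lightly
- jar_mouth (a point): centre of the ring's top face, 105 mm above the counter, z up. Ring: hole 64 mm across for the pilot, and off it two opposite notches, 28 mm wide, out to 46 mm from the axis, 14 mm deep. Lugs off the notches: the lid's origin rides 9 mm above this point. Lugs in: 0 mm above. They enter within 4 degrees of true, either way round
- stand: fixed plywood stand, base 150 x 120 mm, origin under its centre, x away from the robot (yaw within 0.3 rad). Two pegs 12 mm thick, 46 mm long stand square to the sloping board near its low edge; the lid's pilot foot lies on the board, its rim rests on the pegs, held by nothing else
- stand_slope (a point): middle of the sloping board's upper face, 85 mm above the counter. The board is 130 mm (along the slope) x 110 mm and falls towards the stand's +x at 50 degrees from level; its high edge, 135 mm up, is on the robot's side
- bell: brass hand bell, 74 mm across, 127 mm tall, origin under its centre; bystander
- skull: painted clay skull, 72 mm across, 86 mm tall, origin under its centre; bystander
- donkey: clay donkey with side baskets, 130 mm long, 90 mm wide, 140 mm tall, origin under its centre; bystander
- candle_holder: flat star-shaped tin candle holder, 130 mm across, 52 mm tall with its candle stub, origin under its centre; bystander
- dish: empty clay dish, 100 mm across, 32 mm tall, origin under its centre; bystander
- bird: clay bird whistle, 90 mm long, 72 mm tall, origin under its centre; bystander
Things that resemble listed ones, but are neither listed nor needed, are in the scene too. Leave any green look-alike of the lid alone. What is shaped like the jar but green is not meant.

How it is judged:
By the outcome, as a careful person would: the job done as asked, in the order asked, and still so for the second after the job is handed in, with the robot touching nothing.
It also fails if it takes over 72 s, if anything falls off the work surface, if the arm or the gripper's body presses on something with over 40 N, if the wrist force passes 120 N, or if a joint passes its speed limit or range.

## Robot

A 7-joint arm with a two-finger parallel gripper is mounted at the origin on the work surface. World frame = base frame: x ahead of the robot, y to its left, z up, the work surface at z = 0. Lengths are in m, angles in rad, forces in N, time in s.
With the tool pointing down it reaches from about 0.4 to 0.85 m from the base axis. Payload 10.4 kg.
Tool frame: the origin (TCP) lies midway between the tips of the shut fingers; the grasp point (between the pads) lies 19 mm behind it (manip.pinch_z is the distance from the TCP to the grasp point, in m); y points along the fingers, x is the direction in which the jaws open and shut, and the axes are right-handed (so a half turn about y gives the same grasp; the last joint's range is limited). The gripper opens to 85 mm and grips with 20 to 120 N. Pads are 22 mm wide; open, the fingers measure 114 mm over their backs; the gripper's body (76 mm by 85 mm) begins 54 mm behind the grasp point. The pads swing forward as they close: fully open they stand 13 mm farther back than shut.
Start: joints at [1.302, 0.332, -0.065, 1.46, 0.022, 1.35, -0.088], TCP at [0.152, -0.606, 0.231] pointing down, gripper open.
Joint ranges: [-2.6, 2.6], [-0.5, 2.12], [-1.47, 1.34], [0.16, 2.42], [-1.27, 4.41], [0.06, 2.06], [-2.6, 2.6]. Speed limits (rad/s): [2.22, 2.22, 2.79, 2.79, 3.14, 3.14, 3.14].

## Interface

Orientations are given as a unit quaternion [x, y, z, w].
In Python, from workcell import manip gives the robot as it stands.
- The arm moves only by the shell command python3 -m pendant 'ROWS' [OPENING] [FORCE]. ROWS is a JSON object of lists of equal length, an entry for each row: "offset": the shift along the tool's x, y, z scaled (see below), a list of three; "turn": the turn, a rotation vector about the tool's x, y, z scaled (see below), a list of three. A call has 1 to 12 rows; each row is the pose to reach, as a shift and turn from the pose measured when the call began, along the tool's axes at that moment; what a row does not reach only later rows make up. The controller multiplies each number of a shift by 200 mm and each number of a turn by 45 degrees. A row lasts 1/8 s, in which the tool goes at most 62.5 mm and 10.7 degrees, less where a joint would pass 70% of its speed; a pose out of reach is approached as far as the arm can. A call with a number of a shift or a turn outside -1 to 1 is refused whole. A call with a gripper value outside its range is refused whole. OPENING is the opening in per cent of the stroke, from 0 (shut) to 100 (fully open), set as the call begins (- or left out, the last holds). The fingers move at their own pace and stop on an object; FORCE is the grip in N (left out, the last holds). Time passes only in rows, so rows that repeat a pose let the fingers close. It gives the time, the measured TCP pose, the force and the opening at its end, in the units of the state.
- manip.get_obs(): the state, without advancing time (a new reading comes with each control period).
- manip.camera(name): name is "side" or "top" or "wrist"; returns (picture, depth): 420x560x3 uint8, red, green, blue; 420x560 float32, m along the optical axis (not along the pixel's ray), 0 where there is no reading.
- manip.camera_model(name): a dict with "intrinsics" (3x3 intrinsics, pixels), "R" (3x3) and "t" (3): a world point X has camera coordinates R X + t; the wrist camera has in their place "tool_from_camera" (4x4, takes a point from camera to tool coordinates, whose origin is the TCP and whose axes are the tool frame's). Camera axes: x right, y down, z forward; pixel columns grow to the right and rows downward; lengths in m; the calibration is good to about 2 mm. A picture is of the moment at which its call begins: read the wrist's pose just before it. camera_model takes no time and is no camera call.
- manip.hand_in(): hands the job in, once; it reports no verdict.
The state is a dict: "clock": time; "joint_pos": joint angles; "joint_velocities": joint speeds; "tau": joint torques, N m; "position": TCP position; "ee_rot": TCP orientation; "ft_force": force on the tool from outside, world axes, zero at the start; "torque": the same for the moment, N m; "grip_width": opening from 0.0 (shut) to 1.0 (fully open).
Only numpy, scipy, OpenCV 4.12 (cv2) and the standard library are available. Lean on these libraries where they do the work, as an engineer would, in place of code of your own. Each camera call takes 0.05 s, during which the arm holds its last target. There are 200 camera calls.

## Working session

There is one attempt and no reset: what is moved stays moved. The work goes in short steps, Python scripts to look and compute and a shell command to move; the robot and the scene stay as the last step left them, time stands still between calls to the robot, and variables do not carry over. Pictures are saved under pics/ and viewed, about 8 in all and at most 12, crops included, and the job is handed in when it is done.

```bash
mkdir -p pics; ls
cat > h.py <<'E'
import numpy as np, cv2
from workcell import manip
from scipy.spatial.transform import Rotation as R
def snap(n,f):
    o=manip.get_obs(); p,d=manip.camera(n); cv2.imwrite(f'pics/{f}.png',p[:,:,::-1]); np.save(f'pics/{f}.npy',d)
    m=manip.camera_model(n); K=np.array(m['intrinsics'])
    v,u=np.mgrid[0:420,0:560]
    c=np.stack([(u-K[0,2])/K[0,0]*d,(v-K[1,2])/K[1,1]*d,d],-1)
    if n=='wrist':
        T=np.array(m['tool_from_camera']); c=c@T[:3,:3].T+T[:3,3]
        w=c@R.from_quat(o['ee_rot']).as_matrix().T+np.array(o['position'])
    else: w=(c-np.array(m['t']))@np.array(m['R'])
    w[d==0]=np.nan
    np.save(f'pics/{f}_w.npy',w); return p,w
E
python3 - <<'E'
from h import *
a,_=snap('top','top0'); b,_=snap('side','side0')
o=manip.get_obs()
for k in o: print(k,np.round(o[k],3))
print(manip.pinch_z, manip.camera_model('wrist')['tool_from_camera'])
E
```

```text
pics
clock 0.1
joint_pos [ 1.302  0.333 -0.065  1.461  0.022  1.35  -0.089]
joint_velocities [ 0.001 -0.002  0.001 -0.001  0.001 -0.003 -0.001]
tau [ 1.0000e-03 -6.2675e+01  4.9000e-02 -3.9243e+01  1.6000e-02  7.0000e-03
  0.0000e+00]
position [ 0.152 -0.606  0.231]
ee_rot [-0.557  0.435 -0.435  0.558]
ft_force [-0.487  0.401  0.273]
torque [ 0.053 -0.028  0.   ]
grip_width 1.003
0.0187 [[ 9.99999821e-01  4.51860940e-04  3.93292856e-04 -8.61416596e-04]
 [-2.60452118e-04 -2.63278641e-01  9.64719798e-01 -1.43688171e-01]
 [ 5.39464803e-04 -9.64719728e-01 -2.63278476e-01  6.69603282e-02]
 [ 0.00000000e+00  0.00000000e+00  0.00000000e+00  1.00000000e+00]]
```

View pics/top0.png

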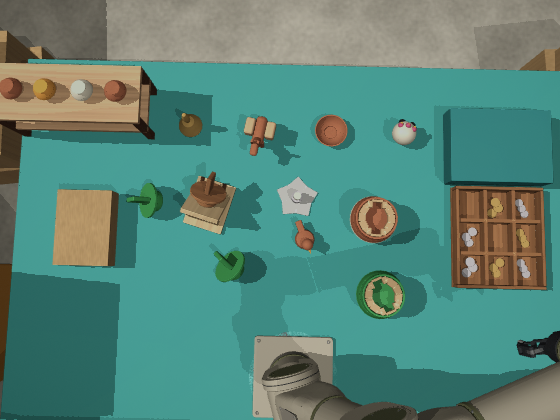

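View pics/side0.png

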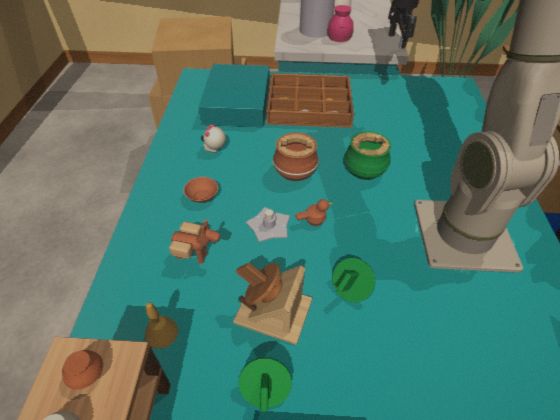

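Top view: the brown lid is on the stand at about (210,190). Green look-alike lids are at (150,200) and (229,265). The clay jar is at (374,218), and a green jar at (381,295) is not meant. Next I'll enlarge the first two and measure them.

Run:
```python
from h import *
p=cv2.imread('pics/top0.png'); w=np.load('pics/top0_w.npy')
a=cv2.resize(p[160:250,165:255],(400,400),interpolation=cv2.INTER_CUBIC); b=cv2.resize(p[175:265,330:420],(400,400),interpolation=cv2.INTER_CUBIC)
cv2.imwrite('pics/crop1.png',np.hstack([a,b]))
def box(r,c,zlo,zhi):
    q=w[r[0]:r[1],c[0]:c[1]].reshape(-1,3); return q[(q[:,2]>zlo)&(q[:,2]<zhi)]
q=box((180,260),(335,418),.098,.125)
print('jar ring',len(q),q.min(0),q.max(0),cv2.minEnclosingCircle(q[:,:2].astype(np.float32)),np.median(q[:,2]))
for r in range(170,236,6): print(r,[tuple(np.round(w[r,c]*1000).astype(int)) for c in range(182,240,8)])
# lid from depth
np.set_printoptions(suppress=True,precision=3)
for n,pt in dict(bell=(125,190),donkey=(133,260),dish=(131,332),star=(197,298),bird=(235,304),green=(265,229),green2=(200,150)).items(): print(n,w[pt])
print(R.from_quat(manip.get_obs()['ee_rot']).as_matrix())
```

```text
jar ring 861 [ 0.40631858 -0.28298065  0.09810922] [ 0.52451018 -0.1651826   0.11829207] ((0.46479034423828125, -0.22442184388637543), 0.06088526174426079) 0.10593995110585878
170 [(np.int64(607), np.int64(354), np.int64(0)), (np.int64(606), np.int64(328), np.int64(5)), (np.int64(607), np.int64(304), np.int64(3)), (np.int64(607), np.int64(279), np.int64(7)), (np.int64(608), np.int64(255), np.int64(3)), (np.int64(609), np.int64(231), np.int64(1)), (np.int64(610), np.int64(206), np.int64(2)), (np.int64(610), np.int64(182), np.int64(3))]
176 [(np.int64(587), np.int64(352), np.int64(5)), (np.int64(589), np.int64(329), np.int64(-2)), (np.int64(588), np.int64(303), np.int64(8)), (np.int64(589), np.int64(279), np.int64(2)), (np.int64(567), np.int64(237), np.int64(145)), (np.int64(590), np.int64(230), np.int64(5)), (np.int64(590), np.int64(205), np.int64(6)), (np.int64(591), np.int64(181), np.int64(4))]
182 [(np.int64(570), np.int64(353), np.int64(-3)), (np.int64(569), np.int64(327), np.int64(7)), (np.int64(558), np.int64(290), np.int64(88)), (np.int64(549), np.int64(259), np.int64(147)), (n
[... 2729 characters left out ...]
.int64(201), np.int64(-4)), (np.int64(444), np.int64(176), np.int64(7))]
230 [(np.int64(423), np.int64(346), np.int64(1)), (np.int64(423), np.int64(321), np.int64(1)), (np.int64(424), np.int64(297), np.int64(1)), (np.int64(424), np.int64(272), np.int64(6)), (np.int64(424), np.int64(247), np.int64(15)), (np.int64(425), np.int64(225), np.int64(0)), (np.int64(426), np.int64(201), np.int64(0)), (np.int64(426), np.int64(176), np.int64(5))]
bell [0.734 0.325 0.056]
donkey [0.708 0.115 0.081]
dish [ 0.738 -0.104  0.007]
star [ 0.525 -0.002  0.054]
bird [ 0.414 -0.022  0.045]
green [0.321 0.193 0.077]
green2 [0.505 0.433 0.058]
[[ 0.243 -0.     0.97 ]
 [-0.97   0.001  0.243]
 [-0.001 -1.    -0.   ]]
```

View pics/crop1.png

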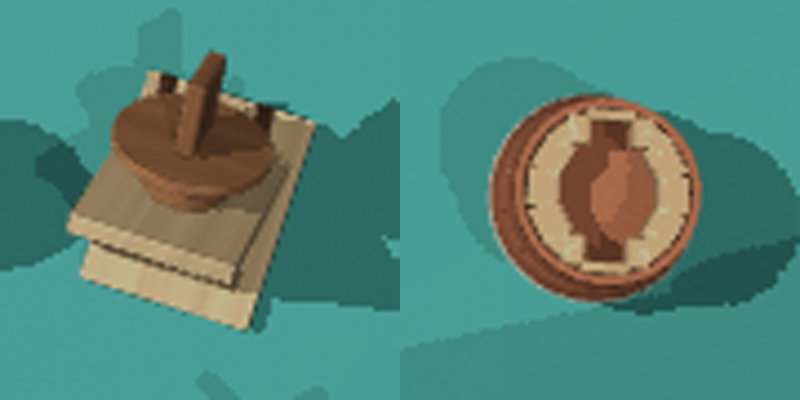

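Left crop: the brown lid on the stand, grip pointing up and away, pegs at its far edge; this fits the description. Right crop: the clay jar with its ring, showing notches near 12 and 6 o'clock, about along world x. Now I'll fit the lid model to the cloud from both cameras.

```bash
cat > fit.py <<'E'
from h import *
from scipy.optimize import least_squares
def cyl(q,r,a,b):
    rr=np.hypot(q[:,0],q[:,1])-r; zz=np.maximum(a-q[:,2],q[:,2]-b)
    return np.minimum(np.maximum(rr,zz),0)+np.hypot(np.maximum(rr,0),np.maximum(zz,0))
def box(q,h,a,b):
    c=np.array([0,0,(a+b)/2]); d=np.abs(q-c)-np.array([h[0],h[1],(b-a)/2])
    return np.minimum(d.max(1),0)+np.linalg.norm(np.maximum(d,0),axis=1)
def sdf(q): return np.min([cyl(q,.052,0,.008),cyl(q,.031,-.03,0),box(q,(.024,.007),.008,.063)],0)
def rot(psi,th):  # lid: z=n, x up-slope in vertical plane
    n=np.array([np.sin(th)*np.cos(psi),np.sin(th)*np.sin(psi),np.cos(th)])
    x=np.array([np.cos(th)*np.cos(psi),np.cos(th)*np.sin(psi),-np.sin(th)])
    return np.stack([x,np.cross(n,x),n],1)
E
python3 - <<'E'
from fit import *
np.set_printoptions(suppress=True,precision=4)
P={}
for f in ('top0','side0'):
    im=cv2.cvtColor(cv2.imread(f'pics/{f}.png'),cv2.COLOR_BGR2HSV); w=np.load(f'pics/{f}_w.npy')
    m=(im[...,0]<14)&(im[...,1]>95)&(w[...,2]>.05)&(abs(w[...,0]-.53)<.1)&(abs(w[...,1]-.26)<.09)
    P[f]=w[m]; print(f,m.sum(),w[m].mean(0))
def go(p,th=None):
    f=lambda v: sdf((p-v[:3])@rot(v[3],np.radians(50)))
    best=min((least_squares(f,[.51+dx,.26,.11+dz,-.3],loss='soft_l1',f_scale=.003) for dx in(-.02,.02) for dz in(0,.02)),key=lambda s:s.cost)
    v=best.x; r=np.abs(f(v)); M=rot(v[3],np.radians(50))
    print(v,np.median(r),np.percentile(r,90),'grip',v[:3]+M@[0,0,.042],'foot',v[:3]+M@[0,0,-.03])
go(P['top0']);go(P['side0']);go(np.vstack(list(P.values())))
# ring notch angle: hollow cells in top view inside the ring
w=np.load('pics/top0_w.npy'); c=np.array([.465,-.2245])
m=(w[...,2]>.07)&(w[...,2]<.098); q=w[m][:,:2]-c
r=np.hypot(*q.T); k=(r>.034)&(r<.045); a=np.arctan2(q[k,1],q[k,0]); print(k.sum(),np.degrees(np.angle(np.exp(2j*a).mean()))/2,abs(np.exp(2j*a).mean()))
E
```

```text
top0 748 [0.5259 0.2549 0.1215]
side0 1129 [0.5264 0.2668 0.1205]
[ 0.5238  0.2583  0.1059 -0.2791] 0.0012730394137433387 0.0035460733673940543 grip [0.5547 0.2495 0.1329] foot [0.5017 0.2647 0.0866]
[ 0.5218  0.2566  0.1033 -0.2897] 0.000579725107356187 0.0020279150696204287 grip [0.5526 0.2474 0.1303] foot [0.4998 0.2632 0.084 ]
[ 0.5226  0.2565  0.1042 -0.2807] 0.0010527227239056011 0.0038330435949045713 grip [0.5535 0.2476 0.1312] foot [0.5005 0.2628 0.0849]
72 -7.471711163754539 0.7326451293333245
```

Both cameras agree on the lid to about 2 mm: grip at (0.5535, 0.2476, 0.131), stand yaw −0.28. I'll move towards the stand by way of the jar, taking a close look at the ring as I pass.

```bash
cat > to.py <<'E'
# usage: from to import go ; go(pos, Rmat) prints offset/turn units from the present pose
from h import *
def go(p,M=None,n=1):
    o=manip.get_obs(); C=R.from_quat(o['ee_rot']).as_matrix(); p0=np.array(o['position'])
    M=C if M is None else M
    off=C.T@(np.array(p)-p0)/.2; tr=R.from_matrix(C.T@M).as_rotvec()/(np.pi/4)
    print('off',off.round(3),'turn',tr.round(3)); return off,tr
def down(yaw): # tool z azimuth yaw, y down
    c,s=np.cos(yaw),np.sin(yaw); return np.stack([[s,-c,0],[0,0,-1],[c,s,0]],1).astype(float)
E
python3 -m pendant '{"offset":[[-0.25,-0.35,0.3],[-0.45,-0.35,0.6],[-0.7,-0.35,0.95],[-0.7,-0.35,0.95],[-0.7,-0.35,0.95]],"turn":[[0,0,0],[0,0,0],[0,0,0],[0,0,0],[0,0,0]]}'
python3 -c "
from to import *
go([.5,-.22,.33],down(0))"
```

```text
clock: 0.72
position: [0.306, -0.4203, 0.3015]
ee_rot: [-0.559, 0.433, -0.433, 0.56]
ft_force: [-0.6, -0.3, -0.5]
grip_width: 1.006
off [-0.726 -0.141  1.19 ] turn [-0.002  0.323 -0.001]
```

```bash
python3 -m pendant '{"offset":[[-0.3,-0.14,0.4],[-0.5,-0.14,0.8],[-0.72,-0.14,1.0],[-0.72,-0.14,1.0],[-0.72,-0.14,1.0],[-0.72,-0.14,1.0]],"turn":[[0,0.1,0],[0,0.2,0],[0,0.32,0],[0,0.32,0],[0,0.32,0],[0,0.32,0]]}'
python3 -c "
from to import *
p,w=snap('wrist','w1')
q=w[(w[...,2]>.098)&(w[...,2]<.112)&(np.hypot(w[...,0]-.465,w[...,1]+.2245)<.08)]
print(len(q),q.min(0),q.max(0),np.median(q[:,2]),cv2.minEnclosingCircle(q[:,:2].astype(np.float32)))
go([.55,0,.33],down(-.28))"
```

```text
clock: 1.48
position: [0.4629, -0.2317, 0.3293]
ee_rot: [-0.5, 0.5, -0.499, 0.501]
ft_force: [-0.3, -0.1, -0.6]
grip_width: 1.001
6462 [ 0.40514038 -0.28588089  0.09801066] [ 0.52320503 -0.16681477  0.10857539] 0.10576273704733967 ((0.4641616940498352, -0.22610092163085938), 0.06014205142855644)
off [-1.162 -0.002  0.438] turn [ 0.     0.357 -0.001]
```

View pics/w1.png

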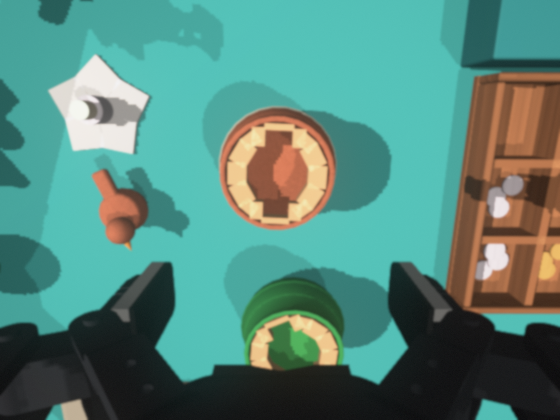

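Wrist view: the clay jar at (277,170), its notches at (278,137) and (275,208), so the line through them is nearly along world x. I'll measure the angle.

```bash
python3 - <<'E'
from to import *
im=cv2.cvtColor(cv2.imread('pics/w1.png'),cv2.COLOR_BGR2HSV); w=np.load('pics/w1_w.npy')
light=(im[...,2]>140)&(im[...,0]<30)&(im[...,1]<150)
z=w[...,2]; c=np.array([.464,-.2258]); 
m=light&(z>.1)&(np.hypot(w[...,0]-c[0],w[...,1]-c[1])<.06); q=w[m][:,:2]; print(len(q),cv2.minEnclosingCircle(q.astype(np.float32)))
for it in range(1):
    d=q-c; r=np.hypot(*d.T); k=(r>.037)&(r<.044); a=np.degrees(np.arctan2(d[k,1],d[k,0]))
    h=np.histogram(a,bins=np.arange(-180,181,6))[0]; print(h)
    t=np.radians(a); print('gap dir', np.degrees(np.angle(-np.exp(2j*t).mean()))/2)
E
python3 -m pendant '{"offset":[[-0.3,0,0.1],[-0.6,0,0.2],[-0.9,0,0.4],[-1,0,0.45],[-1,0,0.45],[-1,0,0.45]],"turn":[[0,0.1,0],[0,0.2,0],[0,0.36,0],[0,0.36,0],[0,0.36,0],[0,0.36,0]]}'
python3 -c "
from to import *
go([.62,.17,.33],down(-.28))"
```

```text
6202 ((0.4640367925167084, -0.22594299912452698), 0.05994283780455589)
[ 0  0  1 22 27 26 25 24 25 27 24 26 26 28 26 26 27 29 29 26 28 29 28 30
 29 31  3  0  0  0  0  0  5 27 32 28 29 29 30 28 29 28 30 25 25 26 26 28
 23 30 25 25 26 29 25 25  8  0  0  0]
gap dir -2.401203136157678
clock: 2.28
position: [0.5521, -0.035, 0.3293]
ee_rot: [-0.424, 0.566, -0.566, 0.424]
ft_force: [-0.0, 0.1, -0.2]
grip_width: 0.998
off [-1.079 -0.004  0.037] turn [ 0.001 -0.007  0.   ]
```

```bash
python3 -m pendant '{"offset":[[-0.3,0,0.03],[-0.6,0,0.03],[-0.9,0,0.03],[-1,0,0.03],[-1,0,0.03]],"turn":[[0,0,0],[0,0,0],[0,0,0],[0,0,0],[0,0,0]]}'
cat >> to.py <<'E'
from fit import rot
L=rot(-.282,np.radians(50)); GT=np.stack([-L[:,1],-L[:,2],L[:,0]],1) # tool at lid grasp
G=np.array([.5535,.2476,.1312]); n=L[:,2]
E
python3 -c "
from to import *
np.set_printoptions(suppress=True,precision=3)
print(np.linalg.det(GT)); go(G+n*.12,GT); go(G+n*.0813,GT);print(manip.get_obs()['joint_pos'])"
```

```text
clock: 2.9
position: [0.6144, 0.1547, 0.3287]
ee_rot: [-0.424, 0.566, -0.566, 0.423]
ft_force: [0.6, -0.3, -0.2]
grip_width: 1.003
1.0
off [-0.362  0.602  0.037] turn [-1.109 -0.005 -0.001]
off [-0.362  0.726 -0.111] turn [-1.109 -0.005 -0.001]
[ 0.167  0.402 -0.69   1.24   0.251  1.586 -2.335]
```

```bash
python3 -m pendant '{"offset":[[-0.1,0.1,0.03],[-0.2,0.2,0.03],[-0.36,0.3,0.03],[-0.36,0.4,0.03],[-0.36,0.4,0.03],[-0.36,0.4,0.03]],"turn":[[-0.2,0,0],[-0.4,0,0],[-0.6,0,0],[-0.8,0,0],[-1,0,0],[-1,0,0]]}'
python3 -c "
from to import *
np.set_printoptions(suppress=True,precision=3)
go(G+n*.0813,GT);print(manip.get_obs()['joint_pos'])"
```

```text
clock: 3.65
position: [0.6514, 0.1858, 0.2722]
ee_rot: [-0.479, 0.751, -0.365, 0.271]
ft_force: [1.3, -1.0, -4.2]
grip_width: 0.998
off [-0.104  0.519  0.052] turn [-0.315 -0.066 -0.161]
[-0.032  0.895 -0.365  0.672 -0.183  2.053 -2.338]
```

```bash
python3 -m pendant '{"offset":[[-0.05,0.15,0.05],[-0.1,0.3,0.05],[-0.1,0.4,0.05],[-0.1,0.4,0.05],[-0.1,0.4,0.05],[-0.1,0.4,0.05]],"turn":[[-0.1,0,0],[-0.2,-0.03,-0.08],[-0.31,-0.06,-0.16],[-0.31,-0.06,-0.16],[-0.31,-0.06,-0.16],[-0.31,-0.06,-0.16]]}'
python3 -c "
from to import *
np.set_printoptions(suppress=True,precision=3)
go(G+n*.0813,GT);print(manip.get_obs()['joint_pos'])"
```

```text
clock: 4.4
position: [0.6418, 0.1995, 0.2317]
ee_rot: [-0.493, 0.766, -0.321, 0.259]
ft_force: [1.4, 1.7, -2.0]
grip_width: 1.003
off [-0.068  0.311  0.021] turn [-0.195 -0.023 -0.172]
[ 0.14   1.056 -0.926  0.682  0.158  2.056 -2.491]
```

```bash
cat >> to.py <<'E'
def GA(al,stand,h=.042):  # grasp with tool al deg less tilted; TCP position
    M=GT@R.from_rotvec([np.radians(al),0,0]).as_matrix()
    return G+n*(h-.042)+M[:,1]*(.0187-stand),M
E
python3 -c "
from to import *
np.set_printoptions(suppress=True,precision=3)
for a in (12,16): print(a,GA(a,.08)[0],GA(a,.08)[1][:,1]);go(*GA(a,.08))"
```

```text
12 [0.59  0.237 0.18 ] [-0.591  0.171 -0.788]
off [-0.053  0.406 -0.058] turn [ 0.071 -0.041 -0.168]
16 [0.586 0.238 0.182] [-0.537  0.156 -0.829]
off [-0.052  0.408 -0.079] turn [ 0.16  -0.047 -0.167]
```

```bash
python3 -m pendant '{"offset":[[-0.05,0.0,-0.02],[-0.05,0.05,-0.05],[-0.05,0.15,-0.08],[-0.05,0.25,-0.08],[-0.05,0.3,-0.08],[-0.05,0.3,-0.08],[-0.05,0.3,-0.08]],"turn":[[0.16,-0.05,-0.17],[0.16,-0.05,-0.17],[0.16,-0.05,-0.17],[0.16,-0.05,-0.17],[0.16,-0.05,-0.17],[0.16,-0.05,-0.17],[0.16,-0.05,-0.17]]}'
python3 -c "
from to import *
np.set_printoptions(suppress=True,precision=3)
for s in (.08,.0): go(*GA(16,s))
print(manip.get_obs()['joint_pos'])"
```

```text
clock: 5.28
position: [0.5996, 0.23, 0.1987]
ee_rot: [-0.531, 0.705, -0.376, 0.283]
ft_force: [0.9, -0.2, -0.0]
grip_width: 0.998
off [-0.02   0.111 -0.015] turn [-0.001  0.002  0.002]
off [-0.021  0.511 -0.016] turn [-0.001  0.002  0.002]
[ 0.063  0.899 -0.745  0.925  0.129  1.897 -2.417]
```

```bash
python3 - <<'E'
from to import *; from fit import *
np.set_printoptions(suppress=True,precision=4)
_,w=snap('wrist','w2')
im=cv2.cvtColor(cv2.imread('pics/w2.png'),cv2.COLOR_BGR2HSV)
m=(im[...,0]<14)&(im[...,1]>95)&(w[...,2]>.05)&(abs(w[...,0]-.53)<.08)&(abs(w[...,1]-.255)<.07)
p=w[m]; print(m.sum())
f=lambda v: sdf((p-v[:3])@rot(v[3],np.radians(50)))
s=least_squares(f,[.5226,.2565,.1042,-.28],loss='soft_l1',f_scale=.003); v=s.x
print(v,np.median(abs(f(v))),'grip',v[:3]+rot(v[3],np.radians(50))@[0,0,.042])
E
python3 -m pendant '{"offset":[[-0.02,0.1,-0.016],[-0.02,0.2,-0.016],[-0.02,0.3,-0.016],[-0.02,0.3,-0.016]],"turn":[[0,0,0],[0,0,0],[0,0,0],[0,0,0]]}'
```

```text
14634
[ 0.5243  0.2556  0.1027 -0.2886] 0.0004987819087326904 grip [0.5552 0.2464 0.1297]
clock: 5.82
position: [0.5655, 0.244, 0.1501]
ee_rot: [-0.532, 0.705, -0.375, 0.282]
ft_force: [-0.1, 0.7, 0.1]
grip_width: 0.997
```

View pics/w2.png

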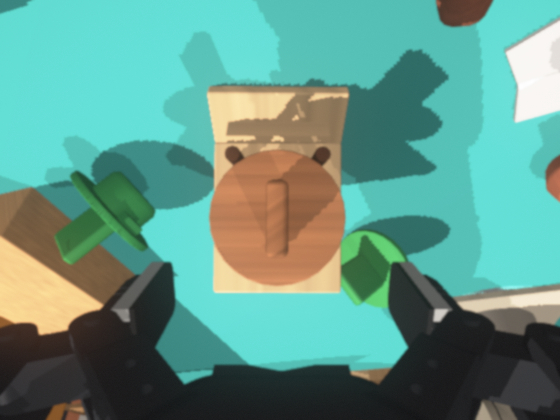

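```bash
sed -i 's/L=rot(-.282/L=rot(-.288/; s/G=np.array(.*/G=np.array([.5552,.2464,.1297]); n=L[:,2]/' to.py
python3 -c "
from to import *
go(*GA(16,.0,.044))"
```

```text
off [0.002 0.198 0.016] turn [0.    0.009 0.007]
```

```bash
python3 -m pendant '{"offset":[[0,0.1,0.016],[0,0.2,0.016],[0,0.2,0.016]],"turn":[[0,0.01,0.01],[0,0.01,0.01],[0,0.01,0.01]]}'
python3 -m pendant '{"offset":[[0,0,0],[0,0,0],[0,0,0],[0,0,0],[0,0,0],[0,0,0],[0,0,0],[0,0,0]],"turn":[[0,0,0],[0,0,0],[0,0,0],[0,0,0],[0,0,0],[0,0,0],[0,0,0],[0,0,0]]}' 0 60
python3 -c "
from to import *
np.set_printoptions(suppress=True,precision=3)
o=manip.get_obs();p=np.array(o['position']);go(p+n*.06);go(p+n*.03+[0,0,.1]);print(o['torque'])"
```

```text
clock: 6.2
position: [0.5465, 0.2492, 0.1152]
ee_rot: [-0.528, 0.708, -0.376, 0.281]
ft_force: [0.8, 0.6, -0.0]
grip_width: 1.006
clock: 7.2
position: [0.5466, 0.249, 0.1154]
ee_rot: [-0.528, 0.708, -0.376, 0.28]
ft_force: [0.2, -3.6, 4.7]
grip_width: 0.156
off [-0.001 -0.288  0.082] turn [0. 0. 0.]
off [-0.001 -0.559 -0.239] turn [0. 0. 0.]
[-0.543 -0.083  0.454]
```

```bash
python3 -m pendant '{"offset":[[0,-0.08,0.02],[0,-0.18,0.05],[0,-0.28,0.08],[0,-0.42,-0.05],[0,-0.6,-0.15],[0,-0.75,-0.2],[0,-0.75,-0.2]],"turn":[[0,0,0],[0,0,0],[0,0,0],[0,0,0],[0,0,0],[0,0,0],[0,0,0]]}'
python3 -c "
from to import *
np.set_printoptions(suppress=True,precision=3)
_,w=snap('wrist','w3')
o=manip.get_obs();print(o['joint_pos'],o['torque'])
go([.6,.05,.33])"
```

```text
clock: 8.07
position: [0.5961, 0.235, 0.2633]
ee_rot: [-0.527, 0.708, -0.377, 0.282]
ft_force: [0.6, 0.1, -3.1]
grip_width: 0.152
[ 0.043  0.861 -0.756  0.85   0.097  1.99  -2.459] [-0.33  -1.055 -0.015]
off [ 0.879 -0.445  0.045] turn [0. 0. 0.]
```

View pics/w3.png

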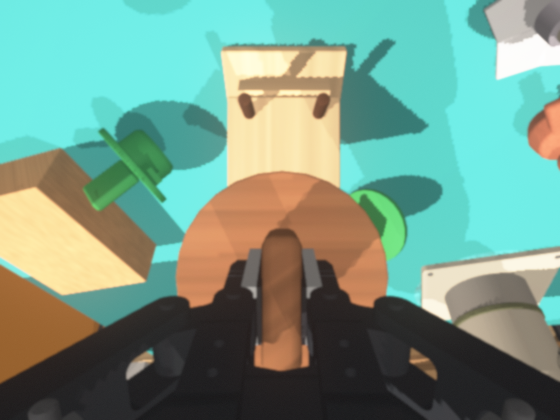

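The lid is off the pegs and held firmly. Next, fit its pose in the hand.

```bash
cat >> to.py <<'E'
from fit import sdf, least_squares
def inhand(f):
    "fit lid pose from wrist cloud f; returns T_tool_lid (R,p)"
    o=manip.get_obs(); C=R.from_quat(o['ee_rot']).as_matrix(); p0=np.array(o['position'])
    w=np.load(f'pics/{f}_w.npy'); im=cv2.cvtColor(cv2.imread(f'pics/{f}.png'),cv2.COLOR_BGR2HSV)
    q=(w-p0)@C
    M0=np.stack([[0,0,1],[-1,0,0],[0,-1,0]],1).T # placeholder
    M0=np.array([[0,-1,0],[0,0,-1],[1,0,0]],float)@R.from_rotvec([0,np.radians(16),0]).as_matrix()
    o0=np.array([0,-.0187,0])-M0@[0,0,.044]
    m=(im[...,0]<14)&(im[...,1]>95)&(np.linalg.norm(q-(o0+M0@[0,0,.02]),axis=-1)<.08)
    P=q[m][::5]
    g=lambda v: sdf((P-v[:3])@(M0@R.from_rotvec(v[3:]).as_matrix()))
    s=least_squares(g,np.r_[o0,0,0,0],loss='soft_l1',f_scale=.002,x_scale=np.r_[.01,.01,.01,.1,.1,.1])
    v=s.x; M=M0@R.from_rotvec(v[3:]).as_matrix()
    print(m.sum(),'med',np.median(abs(g(v))),'o0',o0.round(4),'v',v.round(4)); return M,v[:3]
E
python3 - <<'E'
from to import *
np.set_printoptions(suppress=True,precision=4)
for sg in (1,):
    M,p=inhand('w3'); np.savez('hand.npz',M=M,p=p)
    o=manip.get_obs(); C=R.from_quat(o['ee_rot']).as_matrix(); print('lid world z',(C@M)[:,2],'x',(C@M)[:,0],'org',np.array(o['position'])+C@p, n)
E
```

```text
22213 med 0.0004601986157556099 o0 [ 0.      0.0236 -0.0121] v [-0.0005  0.0209 -0.0158 -0.0015 -0.0043 -0.0196]
lid world z [ 0.7317 -0.2174  0.646 ] x [ 0.6136 -0.2028 -0.7631] org [0.5719 0.2425 0.2529] [ 0.7345 -0.2176  0.6428]
```

```bash
cat >> to.py <<'E'
def lid(p,yaw,tilt=0):
    "offsets to bring held lid origin to p, lid x at yaw deg, axis tilted by tilt deg towards lid +x"
    h=np.load('hand.npz'); L=R.from_euler('z',yaw,degrees=True).as_matrix()@R.from_euler('y',tilt,degrees=True).as_matrix()
    T=L@h['M'].T; return go(np.array(p)-T@h['p'],T)
def lidnow():
    h=np.load('hand.npz'); o=manip.get_obs(); C=R.from_quat(o['ee_rot']).as_matrix(); M=C@h['M']
    print('lid',(np.array(o['position'])+C@h['p']).round(4),'z',M[:,2].round(3),'yaw',np.degrees(np.arctan2(M[1,0],M[0,0])).round(1),'F',np.round(o['ft_force'],1),'j',np.round(o['joint_pos'],2))
E
python3 - <<'E'
from to import *
lidnow(); lid([.56,.17,.26],-14,25); lid([.55,.08,.26],-12,10)
E
```

```text
lid [0.5719 0.2425 0.2529] z [ 0.732 -0.217  0.646] yaw -18.3 F [ 0.3  0.7 -4.3] j [ 0.04  0.86 -0.76  0.85  0.1   1.99 -2.46]
off [ 0.359 -0.079 -0.032] turn [ 0.55  -0.079 -0.019]
off [ 0.803 -0.127  0.   ] turn [ 0.882 -0.127 -0.027]
```

```bash
python3 -m pendant '{"offset":[[0.1,-0.04,-0.02],[0.24,-0.06,-0.03],[0.36,-0.08,-0.03],[0.55,-0.1,-0.02],[0.8,-0.13,0],[0.8,-0.13,0],[0.8,-0.13,0]],"turn":[[0.2,-0.03,-0.01],[0.4,-0.05,-0.01],[0.6,-0.08,-0.02],[0.75,-0.1,-0.02],[0.88,-0.13,-0.03],[0.88,-0.13,-0.03],[0.88,-0.13,-0.03]]}'
python3 - <<'E'
from to import *
lidnow(); lid([.53,-.09,.25],-8,0); lid([.5,-.1,.25],-8,0)
E
```

```text
clock: 9.0
position: [0.5629, 0.0774, 0.2815]
ee_rot: [0.428, -0.519, 0.57, -0.473]
ft_force: [-0.5, 0.3, -2.7]
grip_width: 0.155
lid [0.5495 0.0805 0.2591] z [ 0.174 -0.034  0.984] yaw -11.9 F [-0.5  0.3 -2.7] j [ 0.48  0.19 -0.82  1.59  0.19  1.34 -2.11]
off [0.852 0.037 0.039] turn [ 0.227 -0.085  0.014]
off [ 0.929  0.023 -0.098] turn [ 0.227 -0.085  0.014]
```

```bash
python3 -m pendant '{"offset":[[0.25,0.02,-0.03],[0.5,0.02,-0.06],[0.75,0.02,-0.1],[0.93,0.02,-0.1],[0.93,0.02,-0.1],[0.93,0.02,-0.1]],"turn":[[0.05,-0.02,0],[0.15,-0.05,0.01],[0.23,-0.09,0.01],[0.23,-0.09,0.01],[0.23,-0.09,0.01],[0.23,-0.09,0.01]]}'
python3 - <<'E'
from to import *
lidnow(); lid([.464,-.226,.175],-2.2)
E
```

```text
clock: 9.75
position: [0.5096, -0.0998, 0.2742]
ee_rot: [0.402, -0.45, 0.595, -0.531]
ft_force: [1.4, 0.7, -3.8]
grip_width: 0.151
lid [ 0.5001 -0.0982  0.2498] z [-0.     0.002  1.   ] yaw -7.7 F [ 1.4  0.7 -3.8] j [ 0.8  -0.11 -0.64  1.87 -0.09  1.09 -1.5 ]
off [ 0.651  0.332 -0.204] turn [-0.001 -0.117  0.036]
```

```bash
python3 -m pendant '{"offset":[[0.2,0.05,-0.08],[0.4,0.1,-0.2],[0.55,0.2,-0.28],[0.65,0.33,-0.3],[0.65,0.33,-0.3],[0.65,0.33,-0.3]],"turn":[[0,0.05,0],[0,0.1,0],[0,0.1,0],[0,0.15,0],[0,0.15,0],[0,0.15,0]]}'
python3 - <<'E'
from to import *
_,w=snap('wrist','w4'); lidnow(); lid([.464,-.226,.145],-18); lid([.464,-.226,.116],-18)
p=w[(abs(w[...,2]-.105)<.006)]; k=np.hypot(p[:,0]-.464,p[:,1]+.226); print((k<.07).sum(), cv2.minEnclosingCircle(p[k<.07][:,:2].astype(np.float32)))
M,v=inhand('w4'); h=np.load('hand.npz'); print(v-h['p'],R.from_matrix(h['M'].T@M).as_rotvec())
E
```

```text
clock: 10.5
position: [0.4564, -0.2227, 0.195]
ee_rot: [0.367, -0.48, 0.617, -0.504]
ft_force: [1.4, -0.3, -3.2]
grip_width: 0.16
lid [ 0.4474 -0.2195  0.171 ] z [-0.006 -0.029  1.   ] yaw -14.0 F [ 0.7  0.3 -3.1] j [ 0.92 -0.07 -0.47  2.01 -0.15  0.93 -1.29]
off [0.017 0.148 0.049] turn [ 0.002  0.075 -0.061]
off [0.021 0.288 0.01 ] turn [ 0.002  0.075 -0.061]
3138 ((0.4782838821411133, -0.2324117124080658), 0.057419050484895706)
22462 med 0.00045890232938280984 o0 [ 0.      0.0236 -0.0121] v [-0.0008  0.0226 -0.0151 -0.003  -0.0002 -0.0035]
[-0.00030329  0.00170052  0.00070794] [-0.00151177  0.00404029  0.01606065]
```

View pics/w4.png

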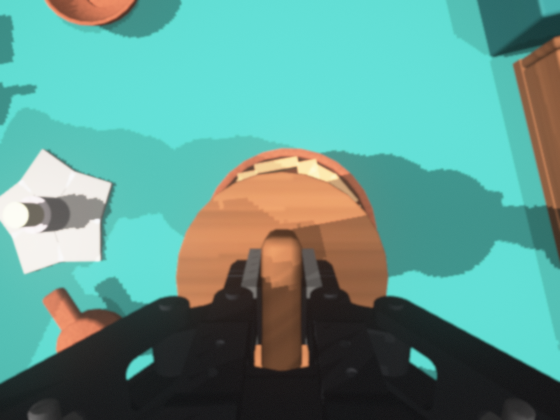

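The lid hangs upright in the hand, just above the jar. The far part of the ring shows at (300,165). I'll update the hand fit, centre the lid, then lower it.

```bash
python3 - <<'E'
from to import *
M,v=inhand('w4'); np.savez('hand.npz',M=M,p=v); lid([.464,-.226,.15],-18)
E
python3 -m pendant '{"offset":[[0.0,0.05,0.05],[0.02,0.1,0.05],[0.02,0.11,0.05],[0.02,0.11,0.05],[0.02,0.11,0.05]],"turn":[[0,0.075,-0.03],[0,0.075,-0.06],[0,0.075,-0.06],[0,0.075,-0.06],[0,0.075,-0.06]]}'
python3 - <<'E'
from to import *
lidnow(); lid([.464,-.226,.145],-18); lid([.464,-.226,.115],-18)
E
```

```text
22462 med 0.00045890232938280984 o0 [ 0.      0.0236 -0.0121] v [-0.0008  0.0226 -0.0151 -0.003  -0.0002 -0.0035]
off [0.018 0.115 0.052] turn [ 0.007  0.095 -0.065]
clock: 11.18
position: [0.4711, -0.2297, 0.1775]
ee_rot: [0.359, -0.485, 0.64, -0.475]
ft_force: [0.2, -0.9, -3.5]
grip_width: 0.158
lid [ 0.4633 -0.2265  0.1516] z [ 0.005 -0.     1.   ] yaw -17.0 F [ 0.2 -0.9 -3.5] j [ 0.9  -0.02 -0.5   2.   -0.05  0.88 -1.45]
off [-0.003  0.032 -0.007] turn [ 0.006  0.021 -0.004]
off [-0.002  0.177 -0.048] turn [ 0.006  0.021 -0.004]
```

```bash
python3 -m pendant '{"offset":[[-0.003,0.032,-0.007],[-0.003,0.05,-0.012],[-0.003,0.07,-0.018],[-0.003,0.09,-0.023],[-0.003,0.09,-0.023],[-0.003,0.09,-0.023]],"turn":[[0.006,0,0],[0.006,0,0],[0.006,0,0],[0.006,0,0],[0.006,0,0],[0.006,0,0]]}'
python3 - <<'E'
from to import *
lidnow(); lid([.464,-.226,.12],-17); lid([.464,-.226,.1135],-17)
E
```

```text
clock: 11.92
position: [0.4718, -0.2293, 0.159]
ee_rot: [0.358, -0.484, 0.641, -0.476]
ft_force: [-0.5, 0.1, -2.3]
grip_width: 0.156
lid [ 0.4641 -0.2261  0.1331] z [0.    0.001 1.   ] yaw -17.1 F [-0.5  0.1 -2.3] j [ 0.9   0.   -0.51  2.03 -0.04  0.83 -1.46]
off [-0.     0.063 -0.019] turn [-0.    -0.001  0.002]
off [-0.     0.094 -0.028] turn [-0.    -0.001  0.002]
```

```bash
python3 -m pendant '{"offset":[[0,0.02,-0.006],[0,0.04,-0.012],[0,0.06,-0.018],[0,0.06,-0.018],[0,0.06,-0.018]],"turn":[[0,0,0],[0,0,0],[0,0,0],[0,0,0],[0,0,0]]}'
python3 - <<'E'
from to import *
lidnow(); lid([.464,-.226,.1135],-17); print(np.round(manip.get_obs()['torque'],2))
E
```

```text
clock: 12.55
position: [0.4717, -0.2292, 0.1465]
ee_rot: [0.358, -0.484, 0.641, -0.476]
ft_force: [0.4, 0.0, -2.4]
grip_width: 0.155
lid [ 0.464  -0.226   0.1206] z [0.    0.001 1.   ] yaw -17.0 F [ 0.4  0.  -2.4] j [ 0.89  0.02 -0.51  2.04 -0.03  0.8  -1.46]
off [ 0.     0.034 -0.01 ] turn [-0.    -0.001  0.002]
[ 0.13  0.48 -0.  ]
```

```bash
python3 -m pendant '{"offset":[[0,0.012,-0.003],[0,0.024,-0.007],[0,0.034,-0.01],[0,0.038,-0.011],[0,0.038,-0.011]],"turn":[[0,0,0],[0,0,0],[0,0,0],[0,0,0],[0,0,0]]}'
python3 - <<'E'
from to import *
lidnow(); lid([.464,-.226,.1135],-2.2); print(np.round(manip.get_obs()['torque'],2))
E
```

```text
clock: 13.18
position: [0.472, -0.2293, 0.1402]
ee_rot: [0.358, -0.483, 0.641, -0.476]
ft_force: [-12.1, 6.0, 18.2]
grip_width: 0.154
lid [ 0.4643 -0.2262  0.1143] z [-0.     0.002  1.   ] yaw -17.0 F [-12.1   6.   18.2] j [ 0.89  0.03 -0.51  2.05 -0.02  0.79 -1.47]
off [-0.011  0.003 -0.003] turn [-0.002 -0.316  0.093]
[1.01 2.05 0.13]
```

Contact came 9.3 mm above the ring, so the lid rides on its lugs as expected. Now I'll turn it with a light downward bias.

Run:
```python
from to import *
for y in (-12,-7,-4,-2.2,0): lid([.464,-.226,.1138],y)
```

```text
off [-0.004  0.002 -0.002] turn [-0.002 -0.107  0.033]
off [-0.007  0.002 -0.002] turn [-0.002 -0.214  0.064]
off [-0.01   0.002 -0.002] turn [-0.002 -0.278  0.082]
off [-0.011  0.002 -0.003] turn [-0.002 -0.316  0.093]
off [-0.012  0.002 -0.003] turn [-0.002 -0.363  0.107]
```

```bash
python3 -m pendant '{"offset":[[-0.004,0.002,-0.002],[-0.007,0.002,-0.002],[-0.01,0.002,-0.002],[-0.011,0.002,-0.003],[-0.011,0.002,-0.003],[-0.011,0.002,-0.003]],"turn":[[0,-0.107,0.033],[0,-0.214,0.064],[0,-0.278,0.082],[0,-0.316,0.093],[0,-0.316,0.093],[0,-0.316,0.093]]}'
python3 - <<'E'
from to import *
lidnow(); print(np.round(manip.get_obs()['torque'],2));lid([.464,-.226,.110],-2.2);lid([.464,-.226,.105],-2.2)
E
```

```text
clock: 13.92
position: [0.4722, -0.2271, 0.1396]
ee_rot: [0.417, -0.433, 0.575, -0.555]
ft_force: [0.5, 0.1, -2.6]
grip_width: 0.157
lid [ 0.464  -0.226   0.1137] z [-0.001  0.001  1.   ] yaw -2.3 F [ 0.5  0.1 -2.6] j [ 0.93  0.04 -0.5   2.04 -0.12  0.81 -1.1 ]
[ 0.03  0.52 -0.01]
off [ 0.     0.018 -0.005] turn [-0.002 -0.001  0.001]
off [ 0.     0.042 -0.012] turn [-0.002 -0.001  0.001]
```

The contact force vanished, so the lugs are over the notches. Lowering gently.

```bash
python3 -m pendant '{"offset":[[0,0.01,-0.003],[0,0.018,-0.005],[0,0.026,-0.0075],[0,0.034,-0.01],[0,0.042,-0.012],[0,0.043,-0.012]],"turn":[[0,0,0],[0,0,0],[0,0,0],[0,0,0],[0,0,0],[0,0,0]]}'
python3 - <<'E'
from to import *
lidnow(); print(np.round(manip.get_obs()['torque'],2));lid([.464,-.226,.104],-2.2)
E
```

```text
clock: 14.68
position: [0.4725, -0.2273, 0.1314]
ee_rot: [0.417, -0.433, 0.575, -0.555]
ft_force: [-5.3, 1.5, 7.0]
grip_width: 0.154
lid [ 0.4643 -0.2261  0.1055] z [-0.002  0.001  1.   ] yaw -2.3 F [-5.3  1.5  7. ] j [ 0.92  0.06 -0.5   2.04 -0.11  0.79 -1.11]
[0.49 1.   0.02]
off [-0.001  0.007 -0.003] turn [-0.003 -0.001  0.002]
```

```bash
python3 -m pendant '{"offset":[[0,0,0],[0,0,0],[0,0,0],[0,0,0],[0,0,0]],"turn":[[0,0,0],[0,0,0],[0,0,0],[0,0,0],[0,0,0]]}' 70
python3 -m pendant '{"offset":[[0,-0.08,0],[0,-0.2,0],[0,-0.4,0],[0,-0.6,0],[0,-0.7,0.2],[0,-0.7,0.2],[0,-0.7,0.2],[0,-0.7,0.2]],"turn":[[0,0,0],[0,0,0],[0,0,0],[0,0,0],[0,0,0],[0,0,0],[0,0,0],[0,0,0]]}'
python3 - <<'E'
from to import *
np.set_printoptions(suppress=True,precision=4)
_,w=snap('wrist','w5'); t,wt=snap('top','top1')
im=cv2.cvtColor(cv2.imread('pics/w5.png'),cv2.COLOR_BGR2HSV)
p=w[(im[...,0]<14)&(im[...,1]>95)&(w[...,2]>.106)&(np.hypot(w[...,0]-.464,w[...,1]+.226)<.06)]
g=lambda v: sdf((p-v[:3])@R.from_euler('xyz',v[3:]).as_matrix())
s=least_squares(g,[.464,-.226,.106,0,0,-.04],loss='soft_l1',f_scale=.002,x_scale=[.01]*3+[.1]*3)
print(len(p),s.x[:3],np.degrees(s.x[3:]),np.median(abs(g(s.x))))
a=cv2.imread('pics/w5.png'); cv2.imwrite('pics/fin.png',np.hstack([cv2.resize(a,(400,300)),cv2.resize(cv2.imread('pics/top1.png'),(400,300))]))
E
```

```text
clock: 15.3
position: [0.4726, -0.2273, 0.1314]
ee_rot: [0.417, -0.433, 0.575, -0.555]
ft_force: [-0.1, -0.6, -0.3]
grip_width: 0.696
clock: 16.3
position: [0.4712, -0.2275, 0.2761]
ee_rot: [0.417, -0.434, 0.574, -0.555]
ft_force: [0.8, 0.4, -0.2]
grip_width: 0.7
11592 [ 0.4652 -0.2259  0.106 ] [-0.0493 -0.0341 -1.6493] 0.0005482811763212816
```

View pics/fin.png

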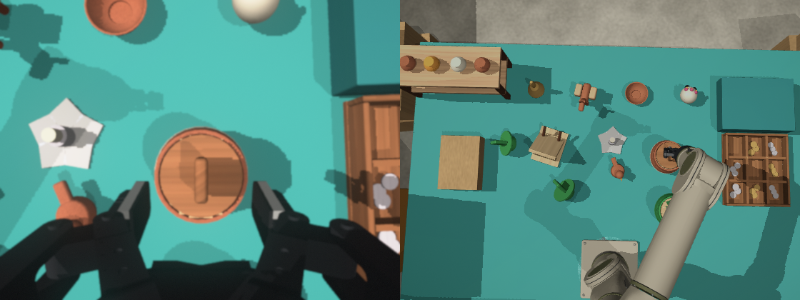

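The lid lies flat on the jar, tilted less than 0.1° with its origin about 1 mm above the ring top. Everything else is where it was. Handing in.

```bash
python3 -c "
from workcell import manip
print(manip.hand_in())"
```

```text
the job is handed in; nothing more can be done
None
```

The lid is closed on the clay coin jar, and I handed the job in at about 16 s of the 72 s. The arm couldn't tilt far enough to line up with the leaning lid, so I gripped it 16° off its axis; this caused no trouble later.

- **Placing:** I drew the lid off along the pegs, stood it upright and lowered it into the ring. It met the ring 9.3 mm up, as expected with the lugs off the notches.
- **Closing:** I turned it about 15° by the grip until the contact force vanished. I then lowered it until it seated at about 0.5 mm, pressing with about 7 N, and let go.
- **Last checks:** The closing wrist-camera fit puts the lid 1 mm above the ring top (about the camera's accuracy), tilted less than 0.1° and centred within about 1.5 mm. Its yaw is −1.6° and I measured the notches at about −2.3°, well inside the 4° allowed. The gripper is well clear of it with no contact force.
- **Other wares:** They look unmoved in the final top view; I did not measure them. No check failed or disagreed.

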